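Snap the cover onto the sloping terminal box

ROBOT

A 6-joint arm with a two-finger parallel gripper is mounted at the origin on a cart in front of the work surface, level with it; the furniture and walls round the work are solid. World frame = base frame: x ahead of the robot, y to its left, z up, the work surface at z = 0. Lengths are in m, angles in rad, forces in N, time in s.
With the tool pointing down it reaches from about 0.375 to 0.975 m from the base axis. Payload 3.8 kg.
Tool frame: the origin (TCP) lies at the very end of the fingers, on their centre line; the grasp point (between the pads) lies 19 mm behind it; z points along the fingers, y is the line along which they close (so a half turn about z gives the same grasp; the last joint's range is limited). The gripper opens to 85 mm and grips with 20 to 120 N. Pads are 22 mm wide; open, the fingers measure 114 mm over their backs; the gripper's body (76 mm by 85 mm) begins 54 mm behind the grasp point. The pads swing forward as they close: fully open they stand 13 mm farther back than shut.
Start: joints at [-1.346, 0.264, 1.604, -0, 1.274, -0.037], TCP at [0.175, -0.652, 0.231] pointing down, gripper open.
Joint ranges: [-2.63, 2.63], [-0.94, 2.18], [0.31, 2.57], [-1.31, 4.45], [0, 2.66], [-2.55, 2.55]. Speed limits (rad/s): [2.57, 2.57, 3.14, 3.14, 3.14, 3.14].

INTERFACE

Orientations are given as a rotation vector (axis times angle).
In Python, from workcell import bot, vision gives the robot as it stands. The module is installed in compiled form; this text tells all that it offers.
- The arm moves only by the tool play_rows, never from a script. Its argument "moves" is a list that holds one entry, the list of rows, each a list of 7 numbers: the turn, a rotation vector about the tool's x, y, z as a fraction of full scale, then the shift along the tool's x, y, z as a fraction of full scale, then the finger opening in mm, from 0 to 85.4. In form: [[[ax, ay, az, x, y, z, jaw], ...]]. A call has 1 to 5 rows; each row shifts and turns the commanded pose from where the row before left it, along the tool's axes as they then stand; what a row does not reach is not made up. Full scale, the value 1, is 0.1 m for a shift and 0.5 rad for a turn. A row lasts 1/12 s, in which the tool goes at most 41.7 mm and 7.16 degrees, less where a joint would pass 70% of its speed; a pose out of reach is approached as far as the arm can. A call with a number of a shift or a turn outside -1 to 1 is refused whole. A call with a gripper value outside its range is refused whole. The fingers move at their own pace and stop on an object; "newtons" is the grip in N (left out, the last holds). Time passes only in rows, so rows that do not move let the fingers close. It gives the time, the measured TCP pose, the force, the opening and the grip force at its end, in the units of the state.
- bot.read_state(): the state, without advancing time (a new reading comes with each control period).
- vision.read_camera(name): name is "scene" or "top" or "wrist"; returns a dict with "image" (384x512x3 uint8, red, green, blue), "depth" (384x512 float32, m along the optical axis (not along the pixel's ray), 0 where there is no reading), "K" (3x3 intrinsics, pixels), "R" (3x3) and "t" (3): a world point X has camera coordinates R X + t. Camera axes: x right, y down, z forward; pixel columns grow to the right and rows downward; lengths in m; the calibration is good to about 2 mm. A picture is of the moment at which its call begins.
- bot.finish_job(): hands the job in; it is judged then, once.
The state is a dict: "time": time; "q": joint angles; "joint_vel": joint speeds; "joint_torque": joint torques, N m; "tool_pos": TCP position; "tcp_rot": TCP orientation; "wrist_force": force on the tool from outside, world axes, zero at the start; "torque": the same for the moment, N m; "width": opening from 0.0 (shut) to 1.0 (fully open); "grip_force": force on a finger pad.
Only numpy, scipy, OpenCV 4.12 (cv2) and the standard library are available. Lean on these libraries where they do the work, as an engineer would, in place of code of your own. Each camera call takes 0.05 s, during which the arm holds its last target. There are 200 camera calls.

TASK

Close the grey terminal box: pick up the loose cover plate by its black bridge handle, lay it into the sloping open recess on top of the box, and press it down until it snaps under both spring catches at the upper edge and sits flush on its ledge all round. Do not drop the cover, and leave the other things on the bench where they are.

Things in the scene. Friction and masses are not known exactly. Their poses are not given: they have to be found in the camera images.
- cover: Loose flat aluminium cover, 90 (x) x 120 (y) x 6 (z) mm, 0.22 kg, lying handle up. Origin: centre of its underside; z towards the handle. A black bridge handle runs along y over the centre: bar 14 mm wide (x), 76 mm long (y), from z = 23 to 37 mm, on posts at y = -31 and +31 mm. Same when turned by half a turn about z.
- terminal_box: Fixed grey terminal box, 119 mm deep (x), 160 mm wide (y), 40 mm high at the front and 106 mm at the rear, with a top that slopes 30 degrees up and away from the robot. Origin at the centre of its underside on the worktop; x points to its rear.
- seat: The recess in the box's sloping top. Origin: centre of the ledge plane on which the cover's underside lies when home, 72 mm above the worktop; x up the slope, y across, z square out of it. 94 (x) x 125 (y) mm, rim 9 mm above the ledge; lower wall (x = -47 mm) straight, the others flared 45 degrees above 3 mm. Cover's 120 mm side goes across, slid down to the lower wall (centre at x = -2 mm).
- catch_left (a joint): Travel (m) of the spring leaf catch at y = +40 mm of the seat: 0 sprung out, up to 0.009 pushed back. Leaf 18 mm wide, sloping 45 degrees, tip at seat x = 39, z = 7 to 8.5 mm; housing x = 51 to 70, up to z = 22 mm. A cover laid in rests on the leaf, upper edge 12 mm too high; 4 N down on that edge drives the leaf back until it springs out over the cover's top.
- catch_right (a joint): The same for the catch at y = -40 mm of the seat.
- grease_pot: Bystander: white pot with a screw lid, 68 mm across, 46 mm high, origin at the centre of its underside.
- tape: Bystander: roll of tape, 70 mm across, 18 mm high, lying flat, origin at the centre of its underside.
- brush: Bystander: flat cleaning brush with a wooden handle, 169 x 24 x 10 mm, origin under its centre, lying near the front edge of the bench.

How it is judged:
On the way:
1. the cover is lifted clear of the worktop by its handle (height (world z) of cover above 0.03 m and contact force between the fingers and cover above 0.5 N), for 0.2 s.
At the end, for the whole second after the job is handed in: The cover lies at rest in the recess, its underside within 2.5 mm of the ledge and parallel to it within 0.035 rad, its centre within 7 mm of the seat's, and both catches have sprung out over it again (travel under 1.5 mm) (z of cover in the frame of seat between -0.0025 and 0.0025 m and angle between the z axis of cover and the z axis of seat, either way round below 0.035 rad and distance between cover and seat below 0.007 m and value of joint each of catch_left, catch_right below 0.0015 m and linear speed of cover below 0.01 m/s); the robot touches nothing.
It fails at once if the cover is dropped or thrown (moves faster than 0.5 m/s while the fingers do not touch it) (linear speed of cover above 0.5 m/s and contact force between the fingers and cover below 0.01 N).
It fails at once if the brush is moved by more than 30 mm (distance of brush from where it was at the start of the episode above 0.03 m).
It fails at once if the grease pot is moved by more than 30 mm (distance of grease_pot from where it was at the start of the episode above 0.03 m).
It fails at once if the tape roll is moved by more than 30 mm (distance of tape from where it was at the start of the episode above 0.03 m).
It also fails if it takes over 48 s, if anything falls off the work surface, if the arm or the gripper's body presses on something with over 40 N, if the wrist force passes 120 N, or if a joint passes its speed limit or range.

## Working session

There is one attempt and no reset: what is moved stays moved. The work goes in short steps, Python scripts to look and compute and a tool call to move; the robot and the scene stay as the last step left them, time stands still between calls to the robot, and variables do not carry over. Pictures are saved under pics/ and viewed, at most 10 in all, crops included, and the job is handed in when it is done.

Besides the shell and the picture viewer there is one more tool, called after "Request:" as a command line: name --argument value ..., lists and objects as JSON in quotes. play_rows: Moves the arm, as the interface text tells. Its arguments: {"type":"object","properties":{"moves":{"type":"array","items":{"type":"array","items":{"type":"array","items":{"type":"number"}}}},"newtons":{"type":"number"}},"required":["moves"]}

```bash
mkdir -p pics
python3 - <<'E'
from workcell import bot, vision
import cv2, numpy as np
s=bot.read_state(); print(s)
for n in ["scene","top"]:
    c=vision.read_camera(n); np.savez(f"{n}.npz",**c)
    cv2.imwrite(f"pics/{n}0.png",cv2.resize(c["image"][:,:,::-1],(800,600)))
    print(n,c["K"],c["R"],c["t"])
E
```

```text
{'time': 0.0, 'q': array([-1.34594200e+00,  2.64754529e-01,  1.60540481e+00, -7.38988253e-06,
        1.27368585e+00, -3.69123015e-02]), 'joint_vel': array([-0.00020981, -0.00082428,  0.00011455,  0.001257  ,  0.00191436,
       -0.00123306]), 'joint_torque': array([-1.17002801e-03, -5.15113378e+01, -3.67316294e+01, -2.32274679e-04,
        1.30357960e-02, -6.51523635e-06]), 'tool_pos': array([ 0.17450376, -0.6512851 ,  0.22994445]), 'tcp_rot': array([-3.11249938e+00, -4.09719891e-01,  3.42808661e-04]), 'wrist_force': array([ 0.69981229, -0.49462927, -0.09009416]), 'torque': array([-0.01579436, -0.01305461,  0.02390214]), 'grip_force': 0.0, 'width': 1.0001544481674112}
scene [[476.75524626   0.         256.27020093]
 [  0.         476.75524626 188.10055173]
 [  0.           0.           1.        ]] [[-0.6101801  -0.79210807  0.01565396]
 [-0.60012308  0.44920938 -0.66186344]
 [ 0.51723548 -0.4132502  -0.74946096]] [0.38738336 0.32018502 0.91418776]
top [[474.67039641   0.         256.39999281]
 [  0.         474.67039641 191.35704467]
 [  0.           0.           1.        ]] [[ 0.01643885 -0.99978561 -0.01258962]
 [-0.99536414 -0.0151702  -0.09497414]
 [ 0.09476279  0.01409252 -0.99540013]] [0.08154746 0.5536292  1.19538476]
```

View pics/top0.png

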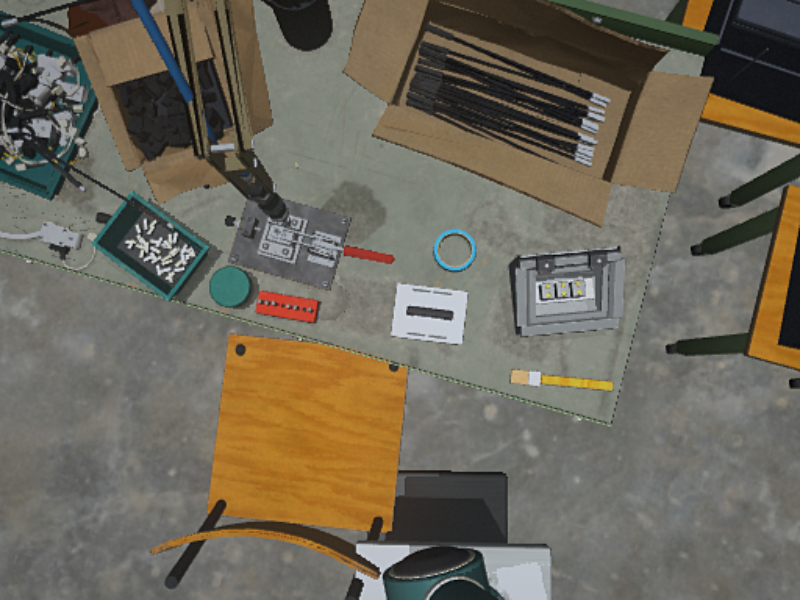

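View pics/scene0.png

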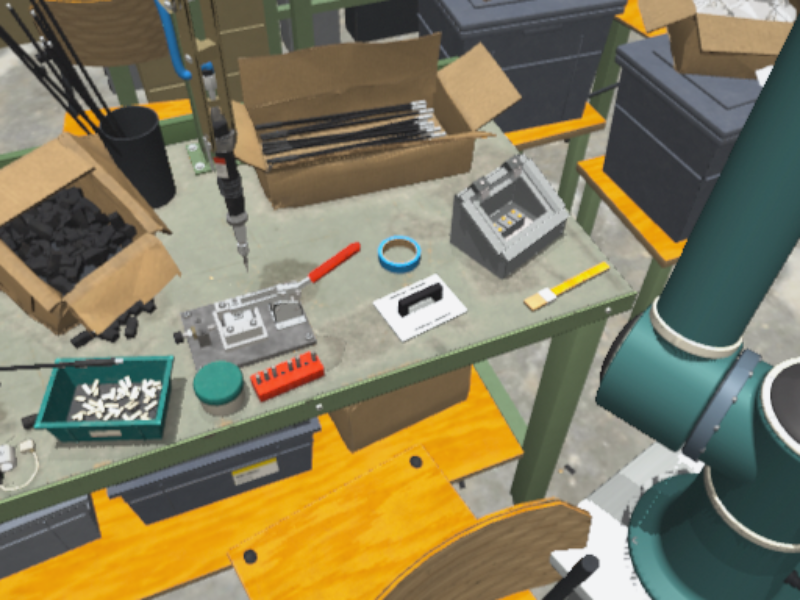

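```bash
cat > h.py <<'E'
import numpy as np, cv2
def cloud(c):
    v,u=np.indices(c["depth"].shape); d=c["depth"]; K=c["K"]
    P=np.stack([(u-K[0,2])*d/K[0,0],(v-K[1,2])*d/K[1,1],d],-1)
    return (P-c["t"])@c["R"]          # world
E
python3 - <<'E'
import numpy as np,cv2
from h import cloud
for n in ["top","scene"]:
    c=dict(np.load(n+".npz")); W=cloud(c); I=c["image"].astype(int); ok=c["depth"]>0
    if n=="top": m0=np.zeros(ok.shape,bool); m0[175:230,245:305]=1; b=np.zeros(ok.shape,bool); b[150:222,322:408]=1
    else: m0=np.zeros(ok.shape,bool); m0[172:222,235:302]=1; b=np.zeros(ok.shape,bool); b[95:180,285:365]=1
    wh=m0&ok&(I.min(-1)>150)&(abs(W[...,2])<.02)
    hd=m0&ok&(I.max(-1)<80)&(W[...,2]>.028)&(W[...,2]<.05)
    for k,m in (("plate",wh),("handle",hd)):
        p=W[m]; print(n,k,m.sum(),np.median(p,0).round(4),cv2.minAreaRect(p[:,:2].astype(np.float32)*1000))
    p=W[b&ok]; p=p[p[:,2]>.02]
    print(n,"box",len(p),p.min(0).round(3),p.max(0).round(3),cv2.minAreaRect(p[:,:2].astype(np.float32)*1000))
    np.save(n+"_box.npy",p)
    print("table z",np.median(W[ok&(abs(W[...,2])<.03)][:,2]))
c=dict(np.load("top.npz"))
W=cloud(c)
cr=lambda n,I,a:cv2.resize(I[a[0]:a[1],a[2]:a[3],::-1],None,fx=5,fy=5,interpolation=cv2.INTER_CUBIC)
a=cr(0,c["image"],(150,225,320,410)); s=dict(np.load("scene.npz")); b2=cr(0,s["image"],(95,180,285,365))
h=max(a.shape[0],b2.shape[0]); pad=lambda x:cv2.copyMakeBorder(x,0,h-x.shape[0],0,0,0)
o=np.hstack([pad(a)[:, :400] if 0 else pad(a),pad(b2)]); o=cv2.resize(o,None,fx=.9,fy=.9)
cv2.imwrite("pics/box.png",o); print(o.shape)
# z map of box along column in the top view
for u in (333,345,365,385,397):
    print(u,[(int(v),*(W[v,u]*1000).round().astype(int)) for v in range(156,218,3)])
E
```

```text
top plate 1316 [0.5278 0.0438 0.006 ] ((531.2867431640625, 42.98942565917969), (119.43601989746094, 89.86013793945312), 83.71358489990234)
top handle 144 [0.5303 0.0425 0.0368] ((531.1198120117188, 43.41104507446289), (74.29691314697266, 13.841018676757812), 83.78569030761719)
top box 2835 [ 0.496 -0.264  0.02 ] [ 0.631 -0.087  0.13 ] ((563.2222290039062, -175.43954467773438), (123.46231842041016, 171.23812866210938), 6.10060453414917)
table z 0.001425572062085932
scene plate 2698 [0.5232 0.0455 0.0006] ((532.8547973632812, 37.756805419921875), (170.10467529296875, 164.5757293701172), 53.785804748535156)
scene handle 161 [0.5266 0.0471 0.0346] ((528.5765380859375, 46.5638427734375), (72.46561431884766, 14.209064483642578), 84.22403717041016)
scene box 3354 [ 0.493 -0.264  0.02 ] [ 0.747 -0.086  0.125] ((620.8731079101562, -168.73240661621094), (246.5688934326172, 174.22970581054688), 5.406007289886475)
table z -0.0002678568003397278
(382, 765, 3)
333 [(156, np.int64(652), np.int64(-110), np.int64(0)), (159, np.int64(644), np.int64(-111), np.int64(-4)), (162, np.int64(635), np.int64(-
[... 4634 characters left out ...]
.int64(-253), np.int64(89)), (180, np.int64(580), np.int64(-254), np.int64(87)), (183, np.int64(573), np.int64(-255), np.int64(82)), (186, np.int64(566), np.int64(-256), np.int64(79)), (189, np.int64(559), np.int64(-256), np.int64(77)), (192, np.int64(552), np.int64(-258), np.int64(72)), (195, np.int64(545), np.int64(-259), np.int64(65)), (198, np.int64(537), np.int64(-259), np.int64(65)), (201, np.int64(530), np.int64(-261), np.int64(60)), (204, np.int64(527), np.int64(-277), np.int64(2)), (207, np.int64(519), np.int64(-277), np.int64(1)), (210, np.int64(511), np.int64(-277), np.int64(1)), (213, np.int64(504), np.int64(-278), np.int64(-4)), (216, np.int64(496), np.int64(-276), np.int64(4))]
```

View pics/box.png

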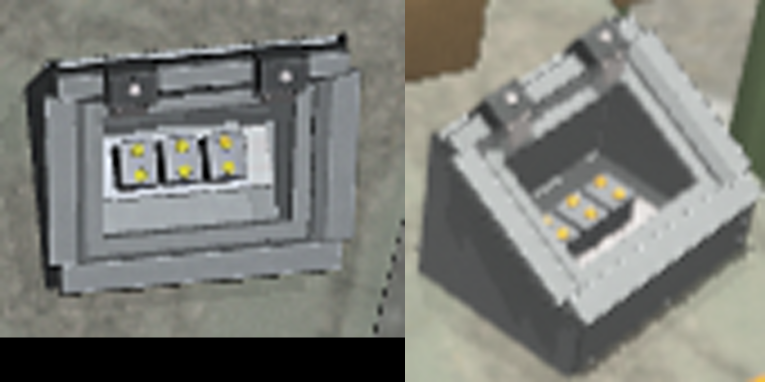

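```bash
cat >> h.py <<'E'
def ray(c,u,v,z):
    C=-c["R"].T@c["t"]; d=c["R"].T@np.linalg.inv(c["K"])@[u,v,1]; return C+d*(z-C[2])/d[2]
E
python3 - <<'E'
import numpy as np,cv2
from scipy.spatial.transform import Rotation as Ro
from scipy.optimize import least_squares
from h import *
t=dict(np.load("top.npz")); s=dict(np.load("scene.npz"))
A=lambda x,y,z:ray(t,320+x/4.5,150+y/4.5,z).round(4)
B=lambda x,y,z:ray(s,285+(x-405)/4.5,95+y/4.5,z).round(4)
for n,a,b,z in (("FL",(62,292),(575,318),.04),("FR",(338,270),(762,190),.04),("RL",(50,66),(440,138),.106),("RR",(345,40),(628,18),.106)):
    print(n,A(*a,z),B(*b,z))
for n,a,b in (("cL",(134,89),(512,99)),("cR",(287,75),(604,37))): print(n,A(*a,.1215),B(*b,.1215))
# rim plane fit: z in the seat-parallel frame
for n in("top","scene"):
    p=np.load(n+"_box.npy")
    best=None
    for it in range(3000):
        q=p[np.random.randint(len(p),size=3)]; nn=np.cross(q[1]-q[0],q[2]-q[0]); l=np.linalg.norm(nn)
        if l<1e-6: continue
        nn/=l*np.sign(nn[2] or 1)
        if not .82<nn[2]<.91: continue
        m=abs((p-q[0])@nn)<.004
        if best is None or m.sum()>best.sum(): best=m
    i=p[best]; c=i.mean(0); nn=np.linalg.svd(i-c)[2][2]; nn*=np.sign(nn[2]); yaw=np.arctan2(-nn[1],-nn[0])
    print(n,best.sum(),"tilt",np.degrees(np.arccos(nn[2])),"yaw",np.degrees(yaw),"centroid",c)
    y=yaw if abs(yaw)<.3 else .1
    R=Ro.from_euler("z",np.radians(6)).as_matrix()@Ro.from_euler("y",-np.pi/6).as_matrix()
    l=(i)@R; print(" slope-frame x,y pct",np.percentile(l[:,:2],[.5,99.5],axis=0).round(4), "z",np.median(l[:,2]).round(4))
    # where z=.0824 on plane along the slope axis
E
```

```text
FL [ 0.4942 -0.1066  0.04  ] [ 0.5027 -0.1067  0.04  ]
FR [ 0.509  -0.2614  0.04  ] [ 0.5139 -0.2667  0.04  ]
RL [ 0.6122 -0.0902  0.106 ] [ 0.6072 -0.0913  0.106 ]
RR [ 0.6286 -0.2481  0.106 ] [ 0.6223 -0.2493  0.106 ]
cL [ 0.5982 -0.1323  0.1215] [ 0.5954 -0.132   0.1215]
cR [ 0.6069 -0.213   0.1215] [ 0.6047 -0.2106  0.1215]
top 1316 tilt 29.843461264205228 yaw 6.031213897570981 centroid [ 0.55569353 -0.1764867   0.07830318]
 slope-frame x,y pct [[ 0.4395 -0.3174]
 [ 0.5744 -0.1481]] z -0.1992
scene 1096 tilt 29.51188690734117 yaw 6.26316862168819 centroid [ 0.55021901 -0.17165497  0.07480347]
 slope-frame x,y pct [[ 0.4371 -0.3178]
 [ 0.5668 -0.1458]] z -0.1996
```

```bash
cat >> h.py <<'E'
from scipy.spatial.transform import Rotation as Ro
def pose(yaw,tilt=0):   # tool x along y axis of a thing with this yaw, tool z into it (degrees)
    B=Ro.from_euler("z",yaw,degrees=True)*Ro.from_euler("y",-tilt,degrees=True)
    return B*Ro.from_matrix(np.array([[0,1,0],[1,0,0],[0,0,-1]]).T)
def plan(p,R,n=None):
    from workcell import bot
    s=bot.read_state(); R0=Ro.from_rotvec(s["tcp_rot"]); p0=s["tool_pos"]
    rv=(R0.inv()*R).as_rotvec(); d=np.array(p)-p0
    N=n or int(np.ceil(max(np.linalg.norm(d)/.040,np.linalg.norm(rv)/.12,1)))
    print("t",s["time"].round(2),"p",p0.round(4),"F",s["wrist_force"].round(1),"q",s["q"].round(2),"w",round(s["width"],3),"| d",d.round(4),"rv",rv.round(4),"N",N)
    Rk=R0
    for k in range(min(N,10)):
        print(np.r_[rv/N/.5,Rk.inv().apply(d/N)/.1].round(3).tolist()); Rk=Rk*Ro.from_rotvec(rv/N)
E
python3 -c "
from h import *
plan([.47,-.2,.33],pose(0))"
```

```text
Traceback (most recent call last):
  File "h.py", line 17, in plan
    print("t",s["time"].round(2),"p",p0.round(4),"F",s["wrist_force"].round(1),"q",s["q"].round(2),"w",round(s["width"],3),"| d",d.round(4),"rv",rv.round(4),"N",N)
              ^^^^^^^^^^^^^^^
AttributeError: 'float' object has no attribute 'round'
```

```bash
sed -i 's/s\["time"\].round(2)/round(s["time"],2)/' h.py; python3 -c "
from h import *
plan([.47,-.2,.33],pose(0))"
```

```text
t 0.1 p [ 0.1745 -0.6513  0.23  ] F [-0.1  0.3  0.1] q [-1.35  0.26  1.61  0.    1.27 -0.04] w 1.002 | d [0.2955 0.4513 0.1   ] rv [-0.0018 -0.0015 -1.309 ] N 14
[-0.0, -0.0, -0.187, 0.287, -0.257, -0.071]
[-0.0, -0.0, -0.187, 0.31, -0.229, -0.071]
[-0.0, -0.0, -0.187, 0.33, -0.199, -0.071]
[-0.0, -0.0, -0.187, 0.347, -0.167, -0.071]
[-0.0, -0.0, -0.187, 0.361, -0.134, -0.071]
[-0.0, -0.0, -0.187, 0.372, -0.1, -0.071]
[-0.0, -0.0, -0.187, 0.38, -0.065, -0.071]
[-0.0, -0.0, -0.187, 0.384, -0.029, -0.071]
[-0.0, -0.0, -0.187, 0.385, 0.007, -0.071]
[-0.0, -0.0, -0.187, 0.383, 0.043, -0.071]
```

Request:
play_rows --moves '[[[0,0,-0.187,0.287,-0.257,-0.071,85],[0,0,-0.187,0.31,-0.23,-0.071,85],[0,0,-0.187,0.33,-0.2,-0.071,85],[0,0,-0.187,0.347,-0.167,-0.071,85],[0,0,-0.187,0.36,-0.134,-0.071,85]]]'

```text
time: 0.52
tool_pos: [0.2804, -0.4888, 0.2663]
tcp_rot: [-2.932, -1.126, -0.0]
wrist_force: [1.7, 0.1, 1.0]
width: 0.996
grip_force: 0.0
```

Request:
play_rows --moves '[[[0,0,-0.187,0.372,-0.1,-0.071,85],[0,0,-0.187,0.38,-0.065,-0.071,85],[0,0,-0.187,0.384,-0.03,-0.071,85],[0,0,-0.187,0.385,0.007,-0.071,85],[0,0,-0.187,0.383,0.043,-0.071,85]]]'

```text
time: 0.93
tool_pos: [0.3857, -0.3275, 0.3022]
tcp_rot: [-2.591, -1.775, 0.0]
wrist_force: [1.3, -0.0, -0.3]
width: 0.993
grip_force: 0.0
```

```bash
python3 -c "
from h import *
plan([.47,-.2,.33],pose(0))"
```

```text
t 0.93 p [ 0.3857 -0.3275  0.3022] F [ 1.3 -0.  -0.3] q [-0.75 -0.1   1.86  0.    1.38 -0.38] w 0.993 | d [0.0843 0.1275 0.0278] rv [-4.000e-04 -3.000e-04 -3.697e-01] N 4
[-0.0, -0.0, -0.185, 0.373, 0.081, -0.069]
[-0.0, -0.0, -0.185, 0.364, 0.116, -0.069]
[-0.0, -0.0, -0.185, 0.352, 0.149, -0.069]
[-0.0, -0.0, -0.185, 0.337, 0.181, -0.07]
```

Request:
play_rows --moves '[[[0,0,-0.185,0.373,0.081,-0.07,85],[0,0,-0.185,0.364,0.116,-0.07,85],[0,0,-0.185,0.352,0.149,-0.07,85],[0,0,-0.185,0.337,0.181,-0.07,85],[0,0,0,0,0,0,85]]]'

```text
time: 1.35
tool_pos: [0.4736, -0.1971, 0.3316]
tcp_rot: [2.215, 2.227, 0.007]
wrist_force: [1.1, 0.4, 1.1]
width: 0.995
grip_force: 0.0
```

Run:
```python
from h import *
from workcell import vision
c=vision.read_camera("wrist"); np.savez("w1.npz",**c); print(-c["R"].T@c["t"],c["R"][2])
cv2.imwrite("pics/w1.png",cv2.resize(c["image"][:,:,::-1],(800,600)))
plan([.531,.044,.12],pose(-6.3))
```

```text
[ 0.47290111 -0.12889913  0.47413632] [ 0.00514299 -0.26286516 -0.96481887]
t 1.4 p [ 0.472  -0.1995  0.3308] F [-0.1  0.6  0.7] q [-0.45 -0.1   1.81  0.    1.43 -0.45] w 0.996 | d [ 0.059   0.2435 -0.2108] rv [ 0.0013 -0.0003  0.1117] N 9
[0.0, -0.0, 0.025, 0.27, 0.066, 0.234]
[0.0, -0.0, 0.025, 0.271, 0.062, 0.234]
[0.0, -0.0, 0.025, 0.272, 0.059, 0.234]
[0.0, -0.0, 0.025, 0.273, 0.056, 0.234]
[0.0, -0.0, 0.025, 0.273, 0.052, 0.234]
[0.0, -0.0, 0.025, 0.274, 0.049, 0.234]
[0.0, -0.0, 0.025, 0.275, 0.046, 0.234]
[0.0, -0.0, 0.025, 0.275, 0.042, 0.234]
[0.0, -0.0, 0.025, 0.276, 0.039, 0.234]
```

View pics/w1.png

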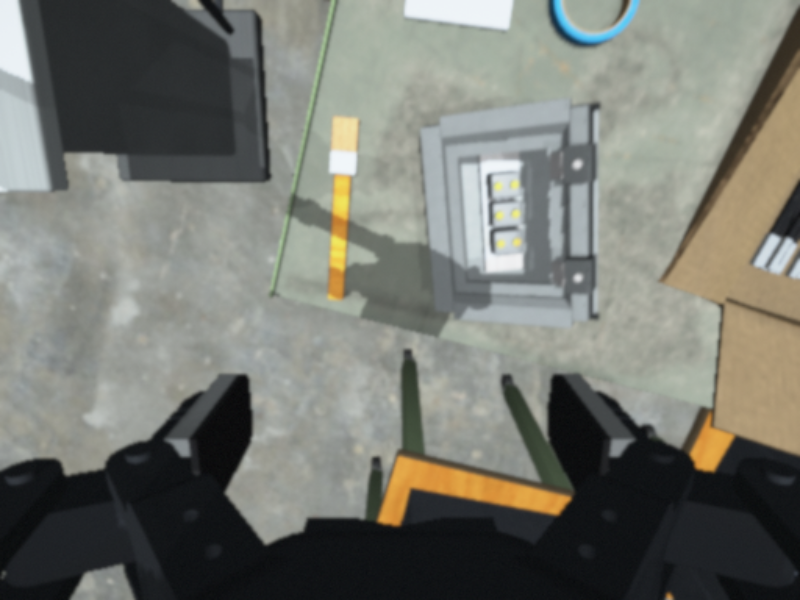

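Run:
```python
from h import *
c=dict(np.load("w1.npz")); A=lambda x,y,z:ray(c,x*.64,y*.64,z).round(4)
print("screws",A(577,164,.1215),A(577,278,.1215)); print("front",A(422,127,.04),A(436,313,.04),"rear",A(597,104,.106),A(597,318,.106))
W=cloud(c); I=W[64:210,265:390].reshape(-1,3); p=I[I[:,2]>.03]
best=None; g=np.random.default_rng(0)
for it in range(3000):
    q=p[g.integers(len(p),size=3)]; n=np.cross(q[1]-q[0],q[2]-q[0]); l=np.linalg.norm(n)
    if l<1e-6: continue
    n/=l*np.sign(n[2] or 1)
    if not .82<n[2]<.91: continue
    m=abs((p-q[0])@n)<.002
    if best is None or m.sum()>best.sum(): best=m
i=p[best]; m=i.mean(0); n=np.linalg.svd(i-m)[2][2]; n*=np.sign(n[2])
print(len(i),"tilt",np.degrees(np.arccos(n[2])),"yaw",np.degrees(np.arctan2(-n[1],-n[0])),m)
R=(Ro.from_euler("z",6,degrees=True)*Ro.from_euler("y",-30,degrees=True)).as_matrix()
l=i@R; print(np.percentile(l[:,:2],[.5,99.5],axis=0).round(4),np.median(l[:,2]).round(4),"table",np.median(W[80:160,240:262,2]))
S=np.array([.5615,-.176,.072])@R; print("seat guess in R",S.round(4))
f=p@R-S  # profile in the seat frame
for y in(-.05,0,.05):
  for x in np.arange(-.085,.08,.006):
    k=(abs(f[:,0]-x)<.003)&(abs(f[:,1]-y)<.008)
    if k.any(): print((round(x,3),y,round(float(np.median(f[k,2])),4)),end=" ")
  print()
for x in(-.05,0.02):
  for y in np.arange(-.09,.09,.004):
    k=(abs(f[:,1]-y)<.002)&(abs(f[:,0]-x)<.008)
    if k.any(): print((x,round(y,3),round(float(np.median(f[k,2])),4)),end=" ")
  print()
```

```text
screws [ 0.5961 -0.1306  0.1215] [ 0.604  -0.2108  0.1215]
front [ 0.4933 -0.1021  0.04  ] [ 0.5087 -0.263   0.04  ] rear [ 0.6115 -0.0904  0.106 ] [ 0.6285 -0.2462  0.106 ]
5085 tilt 29.97733901525905 yaw 6.024264913749391 [ 0.55444042 -0.1664461   0.07957019]
[[ 0.4376 -0.315 ]
 [ 0.5719 -0.1464]] -0.198 table -0.0002280309402640514
seat guess in R [ 0.5037 -0.2337 -0.2077]
(np.float64(-0.067), -0.05, 0.0095) (np.float64(-0.061), -0.05, 0.0098) (np.float64(-0.055), -0.05, 0.01) (np.float64(-0.049), -0.05, 0.0061) (np.float64(-0.043), -0.05, 0.0007) (np.float64(-0.037), -0.05, 0.0006) (np.float64(-0.031), -0.05, 0.0006) (np.float64(-0.025), -0.05, 0.0007) (np.float64(-0.019), -0.05, 0.0008) (np.float64(-0.013), -0.05, 0.0003) (np.float64(-0.007), -0.05, 0.0006) (np.float64(-0.001), -0.05, 0.0004) (np.float64(0.005), -0.05, 0.001) (np.float64(0.011), -0.05, 0.0003) (np.float64(0.017), -0.05, 0.0006) (np.float64(0.023), -0.05, 0.0008) (np.float64(0.029), -0.05, 0.0006) (np.float64(0.035), -0.05, 0.0009) (np.float64(0.041), -0.05, 0.0012) (np.float64(0.047), -0.05, 0.0171) (np.float64(
[... 2959 characters left out ...]
078), 0.0095) (-0.05, np.float64(0.082), 0.0095) (-0.05, np.float64(0.086), 0.0102) 
(0.02, np.float64(-0.082), 0.0099) (0.02, np.float64(-0.078), 0.0098) (0.02, np.float64(-0.074), 0.0099) (0.02, np.float64(-0.07), 0.0098) (0.02, np.float64(-0.066), 0.0096) (0.02, np.float64(-0.062), 0.0061) (0.02, np.float64(-0.058), 0.0008) (0.02, np.float64(-0.054), 0.0007) (0.02, np.float64(-0.05), 0.0004) (0.02, np.float64(0.054), 0.0008) (0.02, np.float64(0.058), 0.0007) (0.02, np.float64(0.062), 0.0009) (0.02, np.float64(0.066), 0.0044) (0.02, np.float64(0.07), 0.0084) (0.02, np.float64(0.074), 0.0096) (0.02, np.float64(0.078), 0.0098) (0.02, np.float64(0.082), 0.01) (0.02, np.float64(0.086), 0.0097)
```

Request:
play_rows --moves '[[[0,0,0.025,0.27,0.066,0.234,85],[0,0,0.025,0.27,0.062,0.234,85],[0,0,0.025,0.27,0.06,0.234,85],[0,0,0.025,0.27,0.056,0.234,85],[0,0,0.025,0.27,0.052,0.234,85]]]'

```text
time: 1.82
tool_pos: [0.503, -0.0682, 0.2117]
tcp_rot: [-2.297, -2.143, 0.001]
wrist_force: [0.8, -0.1, 0.1]
width: 0.994
grip_force: 0.0
```

Request:
play_rows --moves '[[[0,0,0.025,0.275,0.05,0.2,85],[0,0,0.025,0.275,0.046,0.15,85],[0,0,0.025,0.275,0.042,0.15,85],[0,0,0.025,0.275,0.04,0.1,85],[0,0,0,0,0,0,85]]]'

```text
time: 2.23
tool_pos: [0.5292, 0.0423, 0.1498]
tcp_rot: [-2.343, -2.086, 0.005]
wrist_force: [-1.3, 0.2, -0.1]
width: 0.997
grip_force: 0.0
```

Run:
```python
from h import *
from workcell import vision
c=vision.read_camera("wrist"); np.savez("w2.npz",**c)
cv2.imwrite("pics/w2.png",cv2.resize(c["image"][:,:,::-1],(800,600)))
W=cloud(c);I=c["image"].astype(int); ok=c["depth"]>0
hd=ok&(I.max(-1)<90)&(W[...,2]>.027)&(W[...,2]<.045)&(abs(W[...,0]-.531)<.06)&(abs(W[...,1]-.044)<.06)
p=W[hd]; print(len(p),cv2.minAreaRect(p[:,:2].astype(np.float32)*1000),np.median(p[:,2]))
wh=ok&(I.min(-1)>140)&(abs(W[...,2]-.006)<.006)&(abs(W[...,0]-.531)<.08)&(abs(W[...,1]-.044)<.09)
p=W[wh]; print(len(p),cv2.minAreaRect(p[:,:2].astype(np.float32)*1000),np.median(p[:,2]))
plan([.531,.044,.05],pose(-6.3))
```

```text
1295 ((528.9459228515625, 46.03681945800781), (74.52883911132812, 12.528828620910645), 83.67398071289062) 0.03656856543648751
15796 ((531.0053100585938, 43.99077224731445), (159.94557189941406, 179.97193908691406), 0.0005438242224045098) 0.005277771978573126
t 2.28 p [0.5294 0.0406 0.151 ] F [-0.2  0.5 -0.5] q [ 0.03  0.06  1.99 -0.    1.09  0.14] w 0.996 | d [ 0.0016  0.0034 -0.101 ] rv [-0.0043  0.0008 -0.005 ] N 3
[-0.003, 0.001, -0.003, 0.012, 0.005, 0.337]
[-0.003, 0.001, -0.003, 0.012, 0.005, 0.337]
[-0.003, 0.001, -0.003, 0.012, 0.004, 0.337]
```

View pics/w2.png

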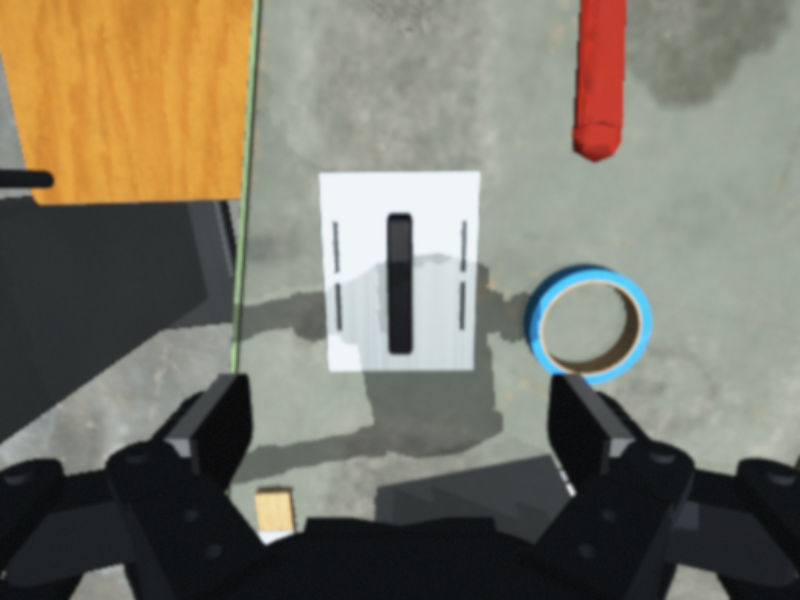

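Request:
play_rows --moves '[[[0,0,0,0.02,0.0,0.3,50],[0,0,0,0.02,0,0.3,50],[0,0,0,0,0,0.25,50],[0,0,0,0,0,0.25,50],[0,0,0,0,0,0.17,50]]]' --newtons 60

```text
time: 2.7
tool_pos: [0.5297, 0.0418, 0.0242]
tcp_rot: [-2.348, -2.086, 0.004]
wrist_force: [-0.3, -0.1, -0.6]
width: 0.585
grip_force: 0.0
```

```bash
python3 -c "
from h import *
plan([.5302,.045,.014],pose(-6.3))"
```

```text
t 2.7 p [0.5297 0.0418 0.0242] F [-0.3 -0.1 -0.6] q [ 0.03  0.22  2.08 -0.    0.84  0.15] w 0.585 | d [ 0.0005  0.0032 -0.0102] rv [-0.0025  0.0012 -0.0083] N 1
[-0.005, 0.002, -0.017, 0.033, 0.001, 0.102]
```

Request:
play_rows --moves '[[[-0.005,0,-0.015,0.03,0,0.1,50],[0,0,0,0,0,0,8],[0,0,0,0,0,0,8],[0,0,0,0,0,0,8],[0,0,0,0,0,0,8]]]' --newtons 60

```text
time: 3.12
tool_pos: [0.5331, 0.0465, 0.0179]
tcp_rot: [2.337, 2.094, 0.006]
wrist_force: [-0.7, -1.2, -2.1]
width: 0.15
grip_force: 60.6
```

Request:
play_rows --moves '[[[0,0,0,0,0,0,8],[0,0,0,0,0,0,8],[0,0,0,0,0,0,8],[0,0,0,0,0,-0.02,8],[0,0,0,0,0,-0.02,8]]]'

```text
time: 3.53
tool_pos: [0.5309, 0.047, 0.02]
tcp_rot: [2.339, 2.096, 0.002]
wrist_force: [-0.4, -0.1, -1.7]
width: 0.147
grip_force: 60.6
```

Request:
play_rows --moves '[[[0,0,0,0,0,-0.1,8],[0,0,0,0,0,-0.15,8],[0,0,0,0,0,-0.3,8],[0,0,0,0,0,-0.4,8],[0,0,0,0,0,-0.4,8]]]'

```text
time: 3.95
tool_pos: [0.5293, 0.047, 0.1555]
tcp_rot: [-2.338, -2.097, 0.002]
wrist_force: [2.1, 1.1, -2.7]
width: 0.149
grip_force: 60.6
```

Request:
play_rows --moves '[[[0,0,0,0,0,-0.4,8],[0,0,0,0,0,-0.3,8],[0,0,0,0,0,-0.2,8],[0,0,0,0,0,0,8],[0,0,0,0,0,0,8]]]'

```text
time: 4.37
tool_pos: [0.5315, 0.0471, 0.2464]
tcp_rot: [2.336, 2.095, 0.006]
wrist_force: [-0.5, 1.0, -3.2]
width: 0.146
grip_force: 60.7
```

```bash
cat >> h.py <<'E'
S=np.array([.5615,-.1745,.072]); YAW=6.05
BS=Ro.from_euler("z",YAW,degrees=True)*Ro.from_euler("y",-30,degrees=True)
def tgt(x,z,a=0,y=0,h=.016,dy=.001):
    "TCP pose for the cover's lower bottom edge at seat x,z, with upper edge lifted by a deg"
    T=Ro.from_euler("y",-a,degrees=True)
    return S+BS.apply([x,y,z]+T.apply([.045,dy,h])), pose(YAW,30+a)
def inseat(h=.016,dy=.001):
    from workcell import bot
    s=bot.read_state(); R=Ro.from_rotvec(s["tcp_rot"])
    L=BS.inv()*R*pose(0).inv(); o=BS.inv().apply(s["tool_pos"]-S)-L.apply([0,dy,h])
    print("cover in seat mm",(o*1000).round(1),"lower edge",((o+L.apply([-.045,0,0]))*1000).round(1),"upper",((o+L.apply([.045,0,0]))*1000).round(1),"rot deg",L.as_rotvec(degrees=True).round(2),"F seat",BS.inv().apply(s["wrist_force"]).round(1),"grip",s["grip_force"])
E
python3 -c "
from h import *
plan(*tgt(-.044,.07,8))"
```

```text
t 4.37 p [0.5315 0.0471 0.2464] F [-0.5  1.  -3.2] q [ 0.04 -0.02  1.89 -0.    1.26  0.15] w 0.146 | d [-0.0174 -0.2256 -0.0955] rv [-0.6555  0.0711 -0.2064] N 7
[-0.187, 0.02, -0.059, -0.323, 0.01, 0.136]
[-0.187, 0.02, -0.059, -0.324, -0.013, 0.133]
[-0.187, 0.02, -0.059, -0.325, -0.034, 0.127]
[-0.187, 0.02, -0.059, -0.325, -0.055, 0.12]
[-0.187, 0.02, -0.059, -0.324, -0.076, 0.11]
[-0.187, 0.02, -0.059, -0.323, -0.095, 0.099]
[-0.187, 0.02, -0.059, -0.321, -0.113, 0.086]
```

Request:
play_rows --moves '[[[-0.187,0.02,-0.059,-0.323,0.01,0.1,8],[-0.187,0.02,-0.059,-0.324,-0.013,0.1,8],[-0.187,0.02,-0.059,-0.325,-0.034,0.1,8],[-0.187,0.02,-0.059,-0.325,-0.055,0.1,8],[-0.187,0.02,-0.059,-0.324,-0.076,0.1,8]]]'

```text
time: 4.78
tool_pos: [0.5141, -0.1042, 0.1881]
tcp_rot: [1.952, 2.023, 0.473]
wrist_force: [0.8, -0.2, -3.6]
width: 0.147
grip_force: 60.6
```

Request:
play_rows --moves '[[[-0.187,0.02,-0.059,-0.323,-0.095,0.1,8],[-0.187,0.02,-0.059,-0.32,-0.113,0.1,8],[0,0,0,0,0,0,8],[0,0,0,0,0,0,8],[0,0,0,0,0,0,8]]]'

```text
time: 5.2
tool_pos: [0.5139, -0.1367, 0.1735]
tcp_rot: [1.859, 2.002, 0.587]
wrist_force: [-0.4, 0.1, -1.6]
width: 0.143
grip_force: 60.6
```

Run:
```python
from h import *
from workcell import vision
o=[]
for n in ("scene","wrist"):
    c=vision.read_camera(n); np.savez(n+"3.npz",**c); o.append(c["image"][:,:,::-1])
cv2.imwrite("pics/3.png",np.hstack([cv2.resize(o[0][60:200,250:390],(400,400),interpolation=2),cv2.resize(o[1],(400,300))[:, :] if 0 else cv2.copyMakeBorder(cv2.resize(o[1],(400,300)),0,100,0,0,0)]))
inseat(); plan(*tgt(-.044,.04,8))
```

```text
cover in seat mm [15.9 41.8 94.4] lower edge [-29.1  43.2  93.3] upper [60.8 40.4 95.6] rot deg [ 0.59 -1.43 -1.79] F seat [-0.3 -0.  -1.5] grip 60.64338684082031
t 5.3 p [ 0.5154 -0.1365  0.1754] F [ 0.5  0.  -1.4] q [-0.51 -0.24  2.32  0.52  0.67 -0.93] w 0.15 | d [ 0.0137 -0.0405 -0.0504] rv [-0.1146 -0.0081 -0.0319] N 2
[-0.115, -0.008, -0.032, -0.213, -0.085, 0.237]
[-0.115, -0.008, -0.032, -0.211, -0.102, 0.233]
```

View pics/3.png

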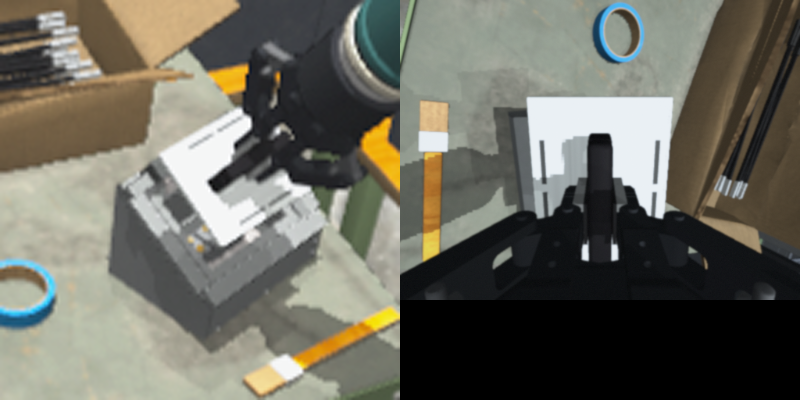

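Request:
play_rows --moves '[[[-0.05,-0.004,-0.014,-0.1,-0.03,0,8],[-0.05,-0.004,-0.014,-0.1,-0.03,0,8],[-0.05,-0.004,-0.014,-0.1,-0.04,0,8],[-0.05,-0.004,-0.014,-0.1,-0.04,0,8],[-0.03,0,-0.008,-0.03,-0.03,0,8]]]'

```text
time: 5.72
tool_pos: [0.5059, -0.1815, 0.1658]
tcp_rot: [1.747, 1.945, 0.671]
wrist_force: [0.0, 0.3, -2.8]
width: 0.147
grip_force: 60.7
```

Run:
```python
from h import *
inseat(); plan(*tgt(-.044,.04,8),4)
```

```text
cover in seat mm [ 0.7 -2.1 93.4] lower edge [-43.9  -2.2  87.1] upper [45.2 -2.  99.8] rot deg [-0.08 -8.15  0.1 ] F seat [-1.3  0.3 -2.5] grip 60.66629648208618
t 5.72 p [ 0.5059 -0.1815  0.1658] F [ 0.   0.3 -2.8] q [-0.68 -0.23  2.38  0.8   0.65 -1.36] w 0.147 | d [ 0.0232  0.0046 -0.0409] rv [0.0027 0.0013 0.0019] N 4
[0.001, 0.001, 0.001, 0.005, -0.017, 0.117]
[0.001, 0.001, 0.001, 0.005, -0.017, 0.117]
[0.001, 0.001, 0.001, 0.005, -0.017, 0.117]
[0.001, 0.001, 0.001, 0.005, -0.017, 0.117]
```

Request:
play_rows --moves '[[[-0.01,0,0,0.005,-0.017,0.117,8],[-0.01,0,0,0.005,-0.017,0.117,8],[-0.01,0,0,0.005,-0.017,0.117,8],[0,0,0,0.005,-0.017,0.117,8],[0,0,0,0,0,0.1,8]]]'

```text
time: 6.13
tool_pos: [0.5358, -0.175, 0.1163]
tcp_rot: [1.74, 1.937, 0.684]
wrist_force: [-1.1, -0.8, -3.8]
width: 0.153
grip_force: 60.7
```

Run:
```python
from h import *
from workcell import vision
for i in range(3): inseat(); c=vision.read_camera("scene")
t=vision.read_camera("top")
a=cv2.resize(c["image"][85:185,280:380,::-1],(400,400),interpolation=2); b=cv2.resize(t["image"][140:230,315:405,::-1],(400,400),interpolation=2)
cv2.imwrite("pics/4.png",np.hstack([a,b])); np.savez("s4.npz",**c); np.savez("t4.npz",**t)
plan(*tgt(-.044,.003,9),4)
```

```text
cover in seat mm [ 2.4  1.3 35.4] lower edge [-42.    1.2  28.4] upper [46.9  1.3 42.4] rot deg [ 0.01 -8.92  0.09] F seat [-2.9 -0.7 -2.7] grip 60.663875341415405
cover in seat mm [ 1.9  1.6 34.3] lower edge [-42.6   1.6  27.4] upper [46.3  1.7 41.2] rot deg [ 0.07 -8.84  0.07] F seat [-1.4  0.3 -1.9] grip 60.60678005218506
cover in seat mm [ 1.9  1.7 35. ] lower edge [-42.5   1.6  28.1] upper [46.4  1.7 41.9] rot deg [ 0.1  -8.85  0.07] F seat [-1.5 -0.  -2.4] grip 60.60706973075867
t 6.33 p [ 0.5355 -0.1754  0.117 ] F [-0.5 -0.8 -2. ] q [-0.62 -0.1   2.39  0.99  0.53 -1.53] w 0.15 | d [ 0.0113  0.0003 -0.0236] rv [-0.0012 -0.0003  0.0013] N 4
[-0.001, -0.0, 0.001, -0.002, -0.015, 0.064]
[-0.001, -0.0, 0.001, -0.002, -0.015, 0.064]
[-0.001, -0.0, 0.001, -0.002, -0.015, 0.064]
[-0.001, -0.0, 0.001, -0.002, -0.015, 0.064]
```

View pics/4.png

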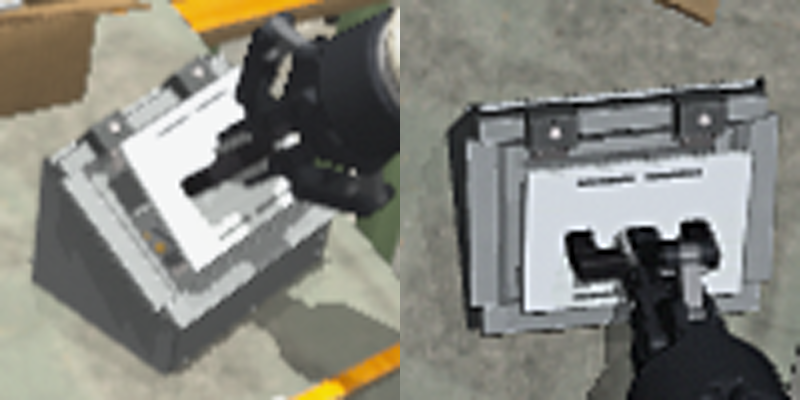

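Run:
```python
from h import *
t=dict(np.load("t4.npz"))
L=Ro.from_euler("y",-8.85,degrees=True); o=np.array([.002,.0016,.035])
for k,(sx,sy) in {(527,170):(1,1),(750,152):(1,-1),(525,312):(-1,1),(745,293):(-1,-1)}.items():
    X=S+BS.apply(o+L.apply([.045*sx,.06*sy,.006])); u=ray(t,315+(k[0]-400)/4.444,140+k[1]/4.444,X[2])
    print(sx,sy,"seen-expected in yaw frame mm",(Ro.from_euler("z",YAW,degrees=True).inv().apply(u-X)*1000).round(1))
for k,sy in {(556,132):1,(705,118):-1}.items():
    X=S+BS.apply([.0605,.04*sy,.022]); u=ray(t,315+(k[0]-400)/4.444,140+k[1]/4.444,X[2])
    print("screw",sy,(Ro.from_euler("z",YAW,degrees=True).inv().apply(u-X)*1000).round(1))
```

```text
1 1 seen-expected in yaw frame mm [ 5. -4.  0.]
1 -1 seen-expected in yaw frame mm [ 3.9 -1.9  0. ]
-1 1 seen-expected in yaw frame mm [ 2.9 -4.8 -0. ]
-1 -1 seen-expected in yaw frame mm [ 2.5 -6.3 -0. ]
screw 1 [-0.3 -2.8  0. ]
screw -1 [-0.  -2.8  0. ]
```

Run:
```python
from h import *
plan(*tgt(-.045,.010,10,y=.001),5)
```

```text
t 6.33 p [ 0.5355 -0.1754  0.117 ] F [-0.5 -0.8 -2. ] q [-0.62 -0.1   2.39  0.99  0.53 -1.53] w 0.15 | d [ 0.0061  0.0008 -0.0176] rv [-0.0187 -0.0003  0.0013] N 5
[-0.007, -0.0, 0.001, 0.0, -0.013, 0.035]
[-0.007, -0.0, 0.001, 0.0, -0.013, 0.035]
[-0.007, -0.0, 0.001, 0.0, -0.013, 0.035]
[-0.007, -0.0, 0.001, 0.0, -0.013, 0.035]
[-0.007, -0.0, 0.001, 0.0, -0.013, 0.035]
```

Request:
play_rows --moves '[[[-0.007,0,0,0,-0.013,0.035,8],[-0.007,0,0,0,-0.013,0.035,8],[-0.007,0,0,0,-0.013,0.035,8],[-0.007,0,0,0,-0.013,0.035,8],[-0.007,0,0,0,-0.013,0.035,8]]]'

```text
time: 6.75
tool_pos: [0.5412, -0.176, 0.0996]
tcp_rot: [1.73, 1.922, 0.698]
wrist_force: [-0.0, 0.1, -2.1]
width: 0.151
grip_force: 60.7
```

Run:
```python
from h import *
from workcell import vision
c=vision.read_camera("scene"); inseat()
t=vision.read_camera("top")
a=cv2.resize(c["image"][85:185,280:380,::-1],(400,400),interpolation=2); b=cv2.resize(t["image"][140:230,315:405,::-1],(400,400),interpolation=2)
cv2.imwrite("pics/5.png",np.hstack([a,b]));inseat()
plan(*tgt(-.045,.002,10,y=.001),4)
```

```text
cover in seat mm [-1.9 -0.  17.7] lower edge [-46.2  -0.   10. ] upper [42.4 -0.  25.5] rot deg [-0.08 -9.96 -0.01] F seat [-2.3 -0.1 -2.5] grip 60.6468540430069
cover in seat mm [-1.9  0.1 17.9] lower edge [-46.3   0.1  10.1] upper [42.4  0.  25.7] rot deg [-0.06 -9.93 -0.04] F seat [-1.5 -0.5 -1.8] grip 60.646687746047974
t 6.85 p [ 0.5406 -0.1756  0.0988] F [-0.3 -0.6 -2.3] q [-0.62 -0.06  2.4   1.11  0.5  -1.66] w 0.15 | d [ 0.005   0.0014 -0.0064] rv [-0.0012  0.0011 -0.0007] N 4
[-0.001, 0.001, -0.0, 0.002, -0.0, 0.02]
[-0.001, 0.001, -0.0, 0.002, -0.0, 0.02]
[-0.001, 0.001, -0.0, 0.002, -0.0, 0.02]
[-0.001, 0.001, -0.0, 0.002, -0.0, 0.02]
```

View pics/5.png

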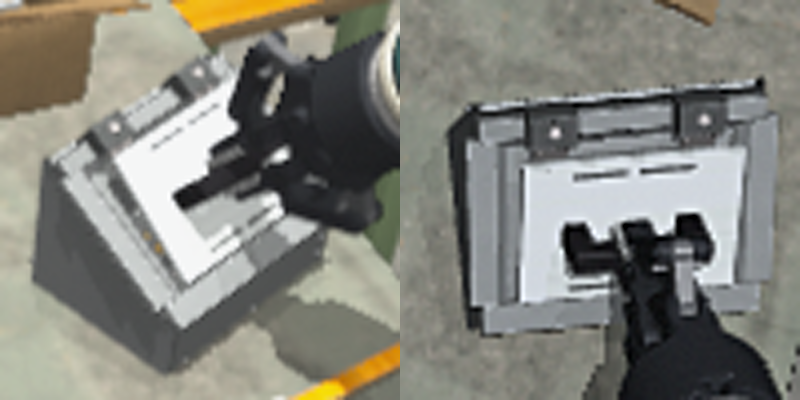

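Request:
play_rows --moves '[[[0,0,0,0.002,0,0.02,8],[0,0,0,0.002,0,0.02,8],[0,0,0,0.002,0,0.02,8],[0,0,0,0,0,0.01,8],[0,0,0,0,0,0,8]]]'

```text
time: 7.27
tool_pos: [0.5452, -0.1745, 0.0934]
tcp_rot: [1.731, 1.923, 0.698]
wrist_force: [-0.5, -0.2, -3.2]
width: 0.15
grip_force: 60.7
```

Run:
```python
from h import *
inseat(); plan(*tgt(-.047,.002,10,y=.001),4)
```

```text
cover in seat mm [-0.6  0.7 10.9] lower edge [-44.9   0.7   3.1] upper [43.7  0.7 18.6] rot deg [-0.05 -9.92 -0.03] F seat [-2.  -0.1 -2.5] grip 60.74407160282135
t 7.27 p [ 0.5452 -0.1745  0.0934] F [-0.5 -0.2 -3.2] q [-0.61 -0.04  2.4   1.14  0.48 -1.68] w 0.15 | d [-0.0013  0.0001 -0.002 ] rv [-0.0013  0.0009 -0.0004] N 4
[-0.001, 0.0, -0.0, 0.001, -0.006, 0.002]
[-0.001, 0.0, -0.0, 0.001, -0.006, 0.002]
[-0.001, 0.0, -0.0, 0.001, -0.006, 0.002]
[-0.001, 0.0, -0.0, 0.001, -0.006, 0.002]
```

Request:
play_rows --moves '[[[0,0,0,0,-0.01,0.003,8],[0,0,0,0,-0.01,0.003,8],[0,0,0,0,-0.01,0.003,8],[0,0,0,0,0,0,8]]]'

```text
time: 7.6
tool_pos: [0.5445, -0.1748, 0.0924]
tcp_rot: [1.73, 1.922, 0.701]
wrist_force: [0.2, 1.7, 4.0]
width: 0.147
grip_force: 61.3
```

Run:
```python
from h import *
inseat()
```

```text
cover in seat mm [-1.6  0.4 10.4] lower edge [-45.9   0.5   2.5] upper [42.7  0.4 18.3] rot deg [-4.000e-02 -1.008e+01 -1.000e-02] F seat [2.4 1.7 3.3] grip 61.32040500640869
```

Request:
play_rows --moves '[[[0.044,0,0,0,0.003,0.01,8],[0.044,0,0,0,0.003,0.01,8],[0.044,0,0,0,0.003,0.01,8],[0.044,0,0,0,0.003,0.01,8]]]'

```text
time: 7.93
tool_pos: [0.547, -0.1747, 0.0902]
tcp_rot: [1.782, 1.981, 0.622]
wrist_force: [-18.4, 2.2, 18.5]
width: 0.15
grip_force: 64.4
```

Run:
```python
from h import *
inseat()
```

```text
cover in seat mm [-2.   0.4  7. ] lower edge [-46.9   0.3   3.2] upper [42.8  0.4 10.9] rot deg [-0.07 -4.94  0.01] F seat [-6.4  4.1 25. ] grip 64.38369154930115
```

Request:
play_rows --moves '[[[0.044,0,0,0,0.003,0.01,8],[0.044,0,0,0,0.003,0.01,8],[0.044,0,0,0,0.003,0.01,8],[0.044,0,0,0,0.003,0.01,8]]]'

```text
time: 8.27
tool_pos: [0.5487, -0.1742, 0.0864]
tcp_rot: [1.834, 2.041, 0.541]
wrist_force: [-37.4, -1.6, 33.6]
width: 0.145
grip_force: 67.6
```

Run:
```python
from h import *
inseat()
```

```text
cover in seat mm [-3.9  0.7  2.8] lower edge [-48.9   0.6   3. ] upper [41.1  0.7  2.6] rot deg [-0.01  0.29  0.08] F seat [-15.6   2.3  47.8] grip 67.55239427089691
```

```bash
cat >> h.py <<'E'
def look():
    from workcell import vision
    for n in ("scene","top","wrist"):
        c=vision.read_camera(n); W=cloud(c); f=BS.inv().apply(W.reshape(-1,3)-S); I=c["image"].reshape(-1,3).astype(int)
        k=(c["depth"].ravel()>0)&(abs(f[:,2]-.008)<.02)
        w=k&(I.min(1)>165)&(I.max(1)-I.min(1)<30)&(abs(f[:,0]+.002)<.04)&(abs(f[:,1])<.055)
        r=k&(abs(f[:,2]-.009)<.006)&(((abs(f[:,0])<.04)&(abs(abs(f[:,1])-.077)<.004))|((abs(f[:,0]+.06)<.006)&(abs(f[:,1])<.06)))
        def fit(m): 
            p=f[m]
            for _ in range(3):
                A=np.c_[p[:,:2],np.ones(len(p))]; s=np.linalg.lstsq(A,p[:,2],rcond=None)[0]; e=abs(p[:,2]-A@s); p=p[e<3*np.median(e)+1e-4]
            return s,len(p)
        for nm,m in(("cover",w),("rim",r)):
            if m.sum()>30: s,N=fit(m); print(n,nm,N,"slopes deg",np.degrees(s[:2]).round(2),"z mm",(s[2]*1000).round(2))
E
python3 - <<'E'
from h import *
look(); inseat()
E
```

```text
scene cover 608 slopes deg [-0.2  -0.32] z mm 5.84
scene rim 255 slopes deg [-0.4   0.41] z mm 8.14
top cover 640 slopes deg [0.46 0.23] z mm 5.98
top rim 264 slopes deg [ 0.12 -0.05] z mm 8.87
wrist cover 12218 slopes deg [ 0.01 -0.  ] z mm 6.81
wrist rim 6624 slopes deg [ 0.05 -0.02] z mm 9.85
cover in seat mm [-3.8  0.6  2.9] lower edge [-48.8   0.6   3.1] upper [41.2  0.7  2.7] rot deg [-0.02  0.22  0.08] F seat [-9.4  1.7 27.3] grip 64.60567474365234
```

Request:
play_rows --moves '[[[0,0,0,0,0.005,-0.008,8],[0,0,0,0,0,0,40],[0,0,0,0,0,0,40],[0,0,0,0,0,0,40],[0,0,0,0,0,0,40]]]'

```text
time: 8.83
tool_pos: [0.5502, -0.1742, 0.0868]
tcp_rot: [1.834, 2.037, 0.543]
wrist_force: [-0.1, 0.4, 0.2]
width: 0.473
grip_force: 0.0
```

Run:
```python
from h import *
inseat(); look()
```

```text
cover in seat mm [-2.3  0.5  2.4] lower edge [-47.3   0.5   2.5] upper [42.7  0.5  2.3] rot deg [-0.06  0.14 -0.04] F seat [0.1 0.4 0.2] grip 0.0
scene cover 636 slopes deg [0.39 0.06] z mm 5.76
scene rim 256 slopes deg [0.49 0.31] z mm 8.73
top cover 573 slopes deg [0.34 0.02] z mm 5.94
top rim 248 slopes deg [ 0.41 -0.01] z mm 8.77
wrist cover 14830 slopes deg [ 0.03 -0.02] z mm 6.82
wrist rim 6802 slopes deg [ 0.01 -0.  ] z mm 9.78
```

Released with no load, and the cover is still flush. Next I back straight out along the tool axis.

Request:
play_rows --moves '[[[0,0,0,0,0,-0.1,40],[0,0,0,0,0,-0.2,40],[0,0,0,0,0,-0.3,40],[0,0,0,0,0,-0.3,40],[0,0,0,0,0,0,40]]]'

```text
time: 9.4
tool_pos: [0.5066, -0.1807, 0.1711]
tcp_rot: [1.828, 2.031, 0.542]
wrist_force: [1.5, -0.5, 1.2]
width: 0.468
grip_force: 0.0
```

Run:
```python
from h import *
from workcell import vision
inseat(); look()
c=vision.read_camera("scene"); w=vision.read_camera("wrist")
a=cv2.resize(c["image"][85:185,280:380,::-1],(400,400),interpolation=2); b=cv2.resize(w["image"][:,64:448,::-1],(400,400))
cv2.imwrite("pics/6.png",np.hstack([a,b]))
```

```text
cover in seat mm [ 1.7 -1.5 97.5] lower edge [-43.2  -1.6  97.3] upper [46.7 -1.4 97.7] rot deg [-0.38 -0.22  0.08] F seat [ 1.9 -0.7  0.3] grip 0.0
scene cover 843 slopes deg [0.19 0.09] z mm 5.92
scene rim 322 slopes deg [-0.29 -0.02] z mm 8.52
top cover 769 slopes deg [ 0.25 -0.01] z mm 6.22
top rim 298 slopes deg [ 0.19 -0.05] z mm 9.2
wrist cover 8639 slopes deg [ 0.05 -0.03] z mm 6.83
wrist rim 3706 slopes deg [-0.02 -0.03] z mm 9.8
```

View pics/6.png

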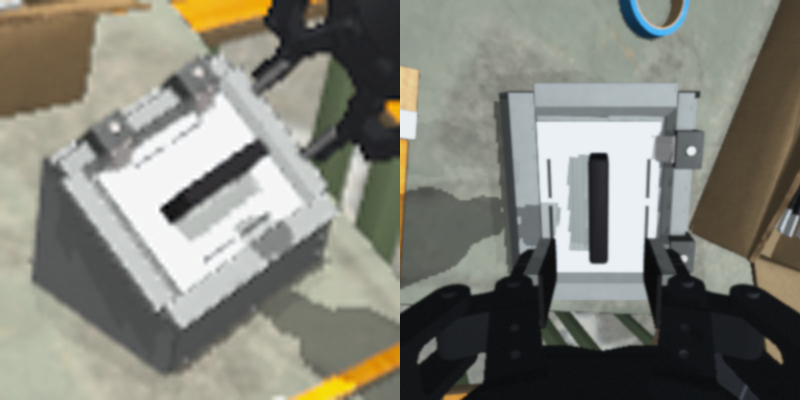

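The left picture shows the cover flush, with grey leaves over its upper edge at about (118,155) and (204,104). The right picture shows the left leaf lying over the plate at (663,150), and the gripper is clear of everything.

```bash
python3 -c "
from workcell import bot
print(bot.finish_job())"
```

```text
the job is handed in; nothing more can be done
None
```

The cover is in the recess, flush and parallel with its top 3 mm below the rim by the camera depth, and both catches appear sprung over it; the arm is clear and the job is handed in, with no verdict returned.

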